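Hold a globe sensor on the sprung contacts of a test jig

ROBOT

A 6-joint arm with a two-finger parallel gripper is mounted at the origin on the work surface. World frame = base frame: x ahead of the robot, y to its left, z up, the work surface at z = 0. Lengths are in mm, angles in rad, forces in N, time in s.
With the tool pointing down it reaches from about 350 to 875 mm from the base axis. Payload 4.2 kg.
Tool frame: the origin (TCP) lies between the finger pads; the fingertips stand 25 mm ahead of it and the grasp point (between the pads) lies 6 mm ahead of it; z points along the fingers, y is the line along which they close (so a half turn about z gives the same grasp; the last joint's range is limited). The gripper opens to 85 mm and grips with 20 to 120 N. Pads are 22 mm wide; open, the fingers measure 114 mm over their backs; the gripper's body (76 mm by 85 mm) begins 54 mm behind the grasp point. The pads swing forward as they close: fully open they stand 13 mm farther back than shut.
Start: joints at [1.378, 0.385, 0.008, 0, -1.194, -0.259], TCP at [272.832, 562.283, 223.312] pointing down, gripper open.
Joint ranges: [-3.14, 3.14], [-1.21, 2.06], [-1.07, 1.41], [-3.16, 2.05], [-2.99, -0.16], [-3.1, 3.1]. Speed limits (rad/s): [2.79, 2.79, 3.14, 3.14, 3.14, 3.14].

INTERFACE

Orientations are given as a unit quaternion [x, y, z, w].
In Python, from bench import arm gives the robot as it stands.
- The arm moves only by the shell command python3 -m pendant 'ROWS'. ROWS is JSON, a list of rows, each a list of 7 numbers: the shift along the tool's x, y, z in m, then the turn, a rotation vector about the tool's x, y, z in degrees, then the finger opening in m, from 0 to 0.0854. In form: [[x, y, z, wx, wy, wz, fingers], ...]. A call has 1 to 12 rows; each row shifts and turns the commanded pose from where the row before left it, along the tool's axes as they then stand; what a row does not reach is not made up. A row lasts 1/10 s, in which the tool goes at most 50 mm and 8.59 degrees, less where a joint would pass 70% of its speed; a pose out of reach is approached as far as the arm can. A call is refused whole if a number of a shift passes 0.05 or a number of a turn 8.59, either way. A call with a gripper value outside its range is refused whole. The fingers move at their own pace and stop on an object; the grip force is fixed at half the most. Time passes only in rows, so rows that do not move let the fingers close. It gives the time, the measured TCP pose, the force, the opening and the grip force at its end, in the units of the state.
- arm.read_state(): the state, without advancing time (a new reading comes with each control period).
- arm.get_image(name): name is "scene" or "top" or "wrist"; returns a dict with "image" (420x560x3 uint8, red, green, blue), "fx", "fy", "cx", "cy" (pixels), "xyz" and "rotation" of the camera in the world. Camera axes: x right, y down, z forward; pixel columns grow to the right and rows downward; lengths in mm; the calibration is good to about 2 mm. A picture is of the moment at which its call begins. There is no depth.
- arm.job_done(): hands the job in; it is judged then, once.
The state is a dict: "clock": time; "joints": joint angles; "joint_vel": joint speeds; "joint_efforts": joint torques, N m; "position": TCP position; "ee_rot": TCP orientation; "contact_force": force on the tool from outside, world axes, zero at the start; "wrist_torque": the same for the moment, N m; "gripper_width": finger opening in mm; "grasp_force": force on a finger pad.
Only numpy, scipy, OpenCV 4.12 (cv2) and the standard library are available. Lean on these libraries where they do the work, as an engineer would, in place of code of your own. Each camera call takes 0.05 s, during which the arm holds its last target. There are 200 camera calls.

TASK

Get the blue test jig ready by seating the white adapter module flat and square in its keyed pocket, with the cut-off corner at the yellow block, and let go of it. Then set the orange globe sensor upright, foot down, into the sprung metal ring of the jig and press it down until the ring is at the bottom of its travel, pushing on the sensor and not on the ring. Finish while still holding the sensor pressed down; leave the other things on the bench where they are.

Things in the scene. Friction and masses are not known exactly. Their poses are not given: they have to be found in the camera images.
- jig: blue test jig, a fixed block 140 (x) x 270 (y) x 20 mm high on the bench; origin at the centre of its underside, z up. The keyed pocket lies on its +y half, the sprung ring on its -y half. Three steel guide posts, 8 mm thick, stand around the ring, 47 mm from its centre, their tops 63 mm above the bench
- pocket (a point): centre of the floor of the pocket, 8 mm above the bench, 62 mm along the jig's +y from its centre; axes as the jig. The pocket is 73 (x) x 53 (y) mm and 12 mm deep, with a 2 mm bevel round the mouth; a fixed yellow block, 14 x 14 mm and as high as the deck, fills its +x +y corner
- module: white adapter module with a black grip rib; origin at the centre of its underside, z up. The base is 70 (x) x 50 (y) x 14 mm high with its +x +y corner cut away (17 x 17 mm), so it fits the pocket only with its x and y axes along the pocket's. The rib is 40 (x) x 16 (y) mm, centred 4 mm to -x of the origin, and rises from 14 to 42 mm above the underside. 100 to 210 g
- sensor: orange globe sensor shaped like a round flask with a neck; origin at the centre of its foot, z up along the neck. Foot: black disc 28 mm in diameter; globe 64 mm in diameter, its centre 35 mm above the foot; neck: black cylinder 24 mm in diameter up to 110 mm above the foot, clear of the globe from 67 mm up. 110 to 220 g
- ring (a point): centre of the top face of the sprung metal ring, on the jig's axes; 55 mm above the bench when up, and it moves down with the ring. The ring is 8 mm thick, about 49 mm inside and 112 mm outside diameter. With the globe resting in it the sensor's foot is about 14 mm below this point (the foot disc passes through the ring)
- cradle (a joint): how far the sprung ring is pressed down, in m: 0 up, 0.016 at the stop. The spring pushes up with 4 N at 0, rising evenly to 12 N at the stop, so the sensor's own weight does not move it
- grey_sensor: the same shape as the sensor but with a grey globe; not part of the job, leave it standing
- cup: white paper cup, 72 mm across the rim, 85 mm tall; leave it alone
- spool: solder spool with blue flanges, 60 mm diameter, 48 mm tall; leave it alone
- screwdriver: small screwdriver with a red handle, 170 mm long, lying on the right of the bench; leave it alone
- drink_bottle: salmon-coloured drinking bottle, 70 mm diameter, 210 mm tall; leave it alone
- tip_tin: round grey tin of brass tip-cleaning wool, 76 mm diameter, about 34 mm tall; leave it alone
Mind the look-alikes: they are no part of the job. Of the things that look like the module, the smallest one is meant.

How it is judged (in metres and radians):
On the way:
1. the module is seated flat and square in the pocket and let go (x of module in the frame of pocket between -0.003 and 0.003 m and y of module in the frame of pocket between -0.003 and 0.003 m and z of module in the frame of pocket between -0.003 and 0.003 m and angle between the x axis of module and the x axis of pocket, either way round below 0.08 rad and angle between module's own z axis and vertical below 0.05 rad and contact force between the fingers and module below 0.2 N), for 0.2 s.
At the end, for the whole second after the job is handed in: Module seated in the pocket (3 mm, 0.08 rad square, 0.05 rad flat); the gripper holds or pushes the sensor, upright within 0.15 rad, within 8 mm of the ring centre; ring still and at least 12.5 of its 16 mm down, 5 N or more from sensor to ring, no part of the robot on the ring (x of module in the frame of pocket between -0.003 and 0.003 m and y of module in the frame of pocket between -0.003 and 0.003 m and z of module in the frame of pocket between -0.003 and 0.003 m and angle between the x axis of module and the x axis of pocket, either way round below 0.08 rad and angle between module's own z axis and vertical below 0.05 rad and value of joint cradle above 0.0125 m and velocity of joint cradle between -0.01 and 0.01 m/s and horizontal distance between sensor and ring below 0.008 m and angle between sensor's own z axis and vertical below 0.15 rad and z of sensor in the frame of ring between -0.018 and -0.01 m and contact force between the fingers and sensor above 2 N and contact force between sensor and cradle above 5 N and contact force between each of the arm, the fingers and cradle below 1 N); the arm keeps its last pose, push and grip.
It fails at once if the ring was pressed before the module was seated (value of joint cradle above 0.006 m and not (x of module in the frame of pocket between -0.003 and 0.003 m and y of module in the frame of pocket between -0.003 and 0.003 m and z of module in the frame of pocket between -0.003 and 0.003 m and angle between the x axis of module and the x axis of pocket, either way round below 0.08 rad and angle between module's own z axis and vertical below 0.05 rad)).
It fails at once if something else on the bench was disturbed (distance of any of grey_sensor, cup, spool, screwdriver, drink_bottle, tip_tin from where it was at the start of the episode above 0.03 m).
It also fails if it takes over 61 s, if anything falls off the work surface, if the arm or the gripper's body presses on something with over 40 N, if the wrist force passes 120 N, or if a joint passes its speed limit or range.

## Working session

There is one attempt and no reset: what is moved stays moved. The work goes in short steps, Python scripts to look and compute and a shell command to move; the robot and the scene stay as the last step left them, time stands still between calls to the robot, and variables do not carry over. Pictures are saved under pics/ and viewed, at most 10 in all, crops included, and the job is handed in when it is done.

```bash
mkdir -p pics
cat > h.py <<'E'
import numpy as np, cv2
from bench import arm
def grab(name,fn):
    d=arm.get_image(name); cv2.imwrite(f'pics/{fn}.png',d['image'][:,:,::-1]); np.save(f'pics/{fn}.npy',d,allow_pickle=True); return d
def load(fn): return np.load(f'pics/{fn}.npy',allow_pickle=True).item()
def ray(d,u,v):
    r=np.array(d['rotation'],float).reshape(3,3)@np.array([(u-d['cx'])/d['fx'],(v-d['cy'])/d['fy'],1.])
    return np.array(d['xyz'],float),r
def onz(d,u,v,z):
    o,r=ray(d,u,v); return o+r*(z-o[2])/r[2]
def proj(d,p):
    q=np.array(d['rotation'],float).reshape(3,3).T@(np.array(p,float)-np.array(d['xyz'],float)); return np.array([d['fx']*q[0]/q[2]+d['cx'],d['fy']*q[1]/q[2]+d['cy']])
E
python3 - <<'E'
from h import *
for n in ('top','scene','wrist'):
    d=grab(n,n+'0'); print(n,d['fx'],d['cx'],d['cy'],d['xyz'],np.round(d['rotation'],3).tolist())
s=arm.read_state(); print({k:np.round(v,3).tolist() for k,v in s.items()})
E
```

```text
top 455.4524826405455 275.34640367018744 209.7942412079094 [ 384.88479686   -2.94692117 1352.57675277] [0.713, -0.698, 0.039, -0.054]
scene 411.4541898815251 279.11231009535777 212.7672116204984 [1152.79988098  530.48016531  766.75338374] [0.367, 0.833, -0.376, -0.174]
wrist 351.3115352909331 278.8551375505473 214.347268840982 [333.59301736 532.26443375 372.28397762] [-0.526, 0.84, 0.114, -0.073]
{'clock': 0.15, 'joints': [1.378, 0.385, 0.007, -0.0, -1.194, -0.259], 'joint_vel': [-0.002, -0.002, 0.006, 0.002, 0.001, -0.001], 'joint_efforts': [-0.0, -39.268, 18.858, 4.189, -0.003, -0.0], 'position': [272.657, 561.907, 222.488], 'ee_rot': [0.975, -0.224, -0.0, 0.001], 'contact_force': [0.502, 0.061, -0.077], 'wrist_torque': [-0.047, 0.041, -0.014], 'grasp_force': 0.0, 'gripper_width': 84.917}
```

View pics/top0.png

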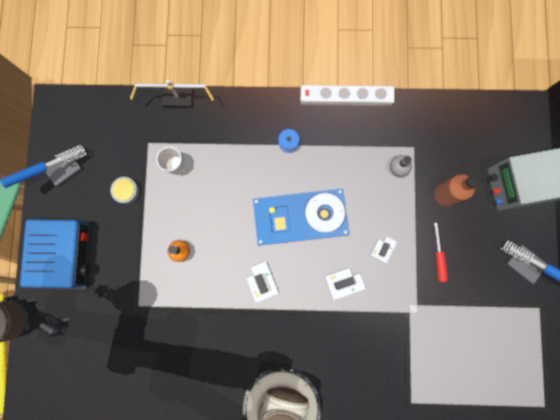

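View pics/scene0.png

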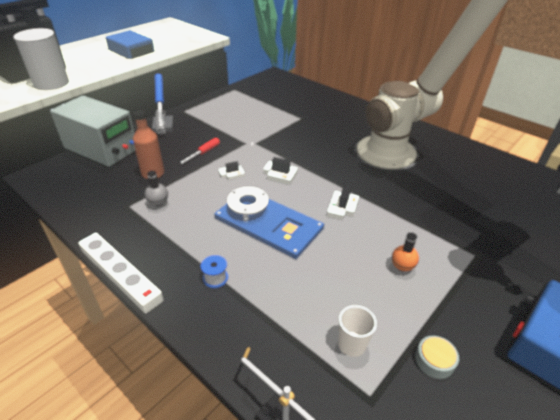

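Top view: three module look-alikes at (262,282), (345,284) and (384,250). The last looks smallest. The orange sensor is at (178,250), the grey look-alike at (401,165), and the jig centre near (301,217), with its pocket at (279,220) and ring at (325,212). Next I'll check the sizes in a close crop and measure.

Run:
```python
from h import *
d=load('top0'); im=d['image']
cv2.imwrite('pics/crop1.png',cv2.resize(im[180:310,240:420][:,:,::-1],None,fx=4.4,fy=4.4,interpolation=cv2.INTER_CUBIC))
hsv=cv2.cvtColor(im,cv2.COLOR_RGB2HSV)
h,s,v=[hsv[...,i].astype(int) for i in range(3)]
white=((v>205)&(s<40)).astype(np.uint8)
def cs(m,amin): 
    return [c for c in cv2.findContours(m,cv2.RETR_EXTERNAL,cv2.CHAIN_APPROX_NONE)[0] if cv2.contourArea(c)>amin]
print('paper v',v[280,300],s[280,300], im[282,252],im[245,384])
for c in cs(white,60):
    r=cv2.minAreaRect(c)
    if not(230<r[0][0]<420 and 180<r[0][1]<310): continue
    P=np.array([onz(d,*p,14)[:2] for p in cv2.boxPoints(r)])
    print('white',np.round(r[0],1),'c',P.mean(0).round(1),'sides',np.linalg.norm(P[1]-P[0]).round(1),np.linalg.norm(P[2]-P[1]).round(1))
blue=((h>100)&(h<120)&(s>120)&(v>70)).astype(np.uint8)
for c in cs(blue,1000):
    r=cv2.minAreaRect(c); P=np.array([onz(d,*p,20)[:2] for p in cv2.boxPoints(r)])
    print('blue',np.round(r[0],1),P.round(1).tolist(),P.mean(0).round(1),np.linalg.norm(P[1]-P[0]).round(1),np.linalg.norm(P[2]-P[1]).round(1))
org=((h>5)&(h<18)&(s>180)&(v>90)).astype(np.uint8)
for c in cs(org,100):
    r=cv2.minEnclosingCircle(c); print('orange',np.round(r[0],1),r[1],onz(d,*r[0],35).round(1))
```

```text
paper v 214 6 [251 255 255] [106 107 108]Traceback (most recent call last):
  File "<stdin>", line 13, in <module>
  File "h.py", line 10, in onz
    o,r=ray(d,u,v); return o+r*(z-o[2])/r[2]
        ~~~^^^^^^^
  File "h.py", line 7, in ray
    r=np.array(d['rotation'],float).reshape(3,3)@np.array([(u-d['cx'])/d['fx'],(v-d['cy'])/d['fy'],1.])
      ~~~~~~~~~~~~~~~~~~~~~~~~~~~~~~~~~~~~~^^^^^
ValueError: cannot reshape array of size 4 into shape (3,3)
```

View pics/crop1.png

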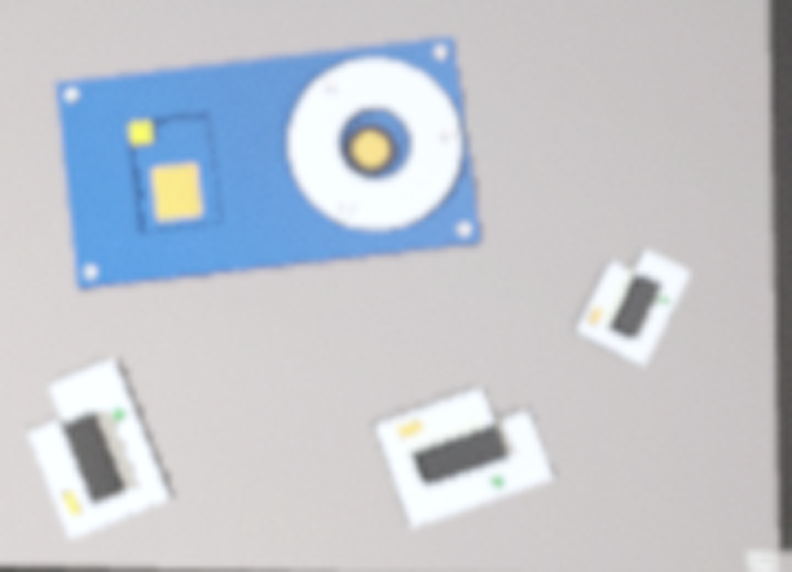

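The crop shows the rightmost module, at crop (635,307) = top (384,250), is clearly the smallest. Its notch is at crop (632,258). The jig's yellow block is at crop (141,131). Camera rotation comes as a quaternion, so I'll fix that and measure.

```bash
sed -i 's/^import numpy.*/&\nfrom scipy.spatial.transform import Rotation as R/; s/np.array(d\[.rotation.\],float).reshape(3,3)/R.from_quat(d["rotation"]).as_matrix()/' h.py
cat > m.py <<'E'
from h import *
def cs(m,amin): 
    return [c for c in cv2.findContours(m.astype(np.uint8),cv2.RETR_EXTERNAL,cv2.CHAIN_APPROX_NONE)[0] if cv2.contourArea(c)>amin]
def hsvs(im):
    a=cv2.cvtColor(im,cv2.COLOR_RGB2HSV).astype(int); return a[...,0],a[...,1],a[...,2]
def rect(d,c,z):
    Pm=np.array([onz(d,*p,z)[:2] for p in c.reshape(-1,2)],np.float32)
    r=cv2.minAreaRect(Pm); return r,cv2.boxPoints(r)
E
python3 - <<'E'
from m import *
d=load('top0'); h,s,v=hsvs(d['image'])
g=lambda c: cv2.minAreaRect(c)[0]
def f(a): return np.round(a,1).tolist()
for c in cs((v>232)&(s<40),60):
    if not(230<g(c)[0]<420 and 180<g(c)[1]<310): continue
    r,b=rect(d,c,14); print('white',f(g(c)),f(r[0]),f(r[1]),f(r[2]), 'ring z55',f(onz(d,*g(c),55)))
for c in cs((h>95)&(h<125)&(s>100)&(v>60),1000):
    r,b=rect(d,c,20); print('blue',f(g(c)),f(r[0]),f(r[1]),f(r[2]),f(b))
for c in cs((v<110)&(s<60),25):
    q=g(c)
    if 240<q[0]<410 and 240<q[1]<300: r,b=rect(d,c,42); print('rib',f(q),f(r[0]),f(r[1]),f(r[2]))
for c in cs((h>22)&(h<35)&(s>110)&(v>150),15):
    print('yellow',f(g(c)),f(onz(d,*g(c),20)))
for c in cs((h>3)&(h<18)&(s>160)&(v>80),80):
    r=cv2.minEnclosingCircle(c); print('orange',f(r[0]),f(r[1]),f(onz(d,*r[0],35)))
d=load('scene0'); h,s,v=hsvs(d['image'])
for c in cs((h>3)&(h<18)&(s>160)&(v>80),80):
    r=cv2.minEnclosingCircle(c); print('sc orange',f(r[0]),f(r[1]),f(onz(d,*r[0],35)))
for c in cs((v>232)&(s<40),40):
    if not(200<g(c)[0]<370 and 150<g(c)[1]<225): continue
    r,b=rect(d,c,14); print('sc white',f(g(c)),f(r[0]),f(r[1]),f(r[2]), 'ring z55',f(onz(d,*g(c),55)))
E
```

```text
white [344.9, 282.4] [354.8, -178.6] [70.2, 97.9] 20.6 ring z55 [355.6, -173.3, 55.0]
white [260.1, 281.8] [351.0, 67.1] [100.2, 71.0] 23.4 ring z55 [351.7, 64.9, 55.0]
white [383.4, 248.2] [456.1, -290.5] [48.8, 68.7] 63.2 ring z55 [453.6, -281.6, 55.0]
white [324.5, 212.0] [559.1, -118.0] [113.4, 109.4] 0.8 ring z55 [553.5, -114.4, 55.0]
blue [53.4, 253.6] [420.7, 677.6] [190.9, 202.8] 89.8 [[318.8999938964844, 582.5], [521.7000122070312, 581.7000122070312], [522.4000244140625, 772.7000122070312], [319.6000061035156, 773.4000244140625]]
blue [300.2, 216.6] [543.3, -45.8] [135.9, 265.2] 7.7 [[458.29998779296875, 76.5], [493.70001220703125, -186.3000030517578], [628.4000244140625, -168.10000610351562], [592.9000244140625, 94.69999694824219]]
rib [281.0, 251.0] [457.9, -7.1] [967.6, 1621.4] 1.1
yellow [2.5, 377.5] [64.6, 793.2, 20.0]
yellow [1.5, 297.0] [289.5, 819.3, 20.0]
yellow [123.0, 188.5] [616.8, 484.5, 20.0]
orange [178.1, 250.5] 10.2 [435.2, 306.0, 35.0]
sc orange [405.0, 258.0] 11.7 [438.4, 308.6, 35.0]
sc white [342.8, 203.6] [348.0, 64.1] [101.3, 71.9] 23.5 ring z55 [393.8, 90.2, 55.0]
sc white [247.0, 199.5] [523.1, -150.1] [114.4, 115.6] 43.2 ring z55 [558.8, -111.7, 55.0]
sc white [235.0, 173.0] [453.5, -269.1] [29.5, 59.7] 85.8 ring z55 [496.1, -225.9, 55.0]
sc white [282.6, 174.0] [347.9, -170.2] [71.9, 76.4] 21.8 ring z55 [403.6, -120.0, 55.0]
```

Everything checks against the given sizes. The module is at (456,-290.5), measuring 48.8 x 68.7, with yaw about -26.8°. The jig is at (543,-46) with yaw 7.7°, and the orange sensor is at about (436,307). The grey sensor at top (401,165) and the two bigger modules are ruled out. I'm moving towards the module, with one wrist look over the jig on the way.

```bash
python3 -m pendant '[[0.03,0.038,0,0,0,0,0.085],[0.03,0.038,0,0,0,0,0.085],[0.03,0.038,0,0,0,0,0.085],[0.03,0.038,0,0,0,0,0.085],[0.03,0.038,0,0,0,0,0.085],[0.03,0.038,0,0,0,0,0.085],[0.03,0.038,0,0,0,0,0.085],[0.03,0.038,0,0,0,0,0.085],[0.03,0.038,0,0,0,0,0.085],[0.03,0.038,0,0,0,0,0.085],[0.03,0.038,0,0,0,0,0.085],[0,0,0,0,0,0,0.085]]'
python3 - <<'E'
from h import *
d=grab('wrist','w1'); t=grab('top','t1')
s=arm.read_state(); p=s['position']; Rt=R.from_quat(s['ee_rot']).as_matrix()
print(np.round(p,1),Rt.round(3).tolist(),'cam',np.round(d['xyz'],1),R.from_quat(d['rotation']).as_matrix()[:,2].round(2))
print('to hover',(Rt.T@(np.array([452.5,-288.7,150])-p)).round(1))
E
```

```text
clock: 1.35
position: [386.9, 37.5, 223.1]
ee_rot: [0.974, -0.228, -0.0, 0.0]
contact_force: [-1.0, 1.2, 0.1]
gripper_width: 84.8
grasp_force: 0.0
[387.1  40.9 223.2] [[0.898, -0.44, -0.0], [-0.44, -0.898, 0.0], [-0.0, -0.0, -1.0]] cam [447.7   7.3 373. ] [-0.24  0.12 -0.96]
to hover [203.7 267.3  73.1]
```

View pics/w1.png

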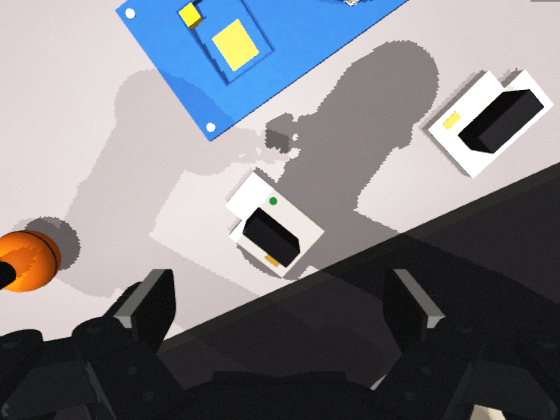

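The wrist view shows the pocket (yellow block at (190,14)), the upright orange sensor on the left at (25,262), and the two oversized look-alikes at (275,225) and (490,125). Carrying on to the small module.

```bash
python3 -m pendant '[[0.02,0.044,0,0,0,0,0.085],[0.02,0.044,0,0,0,0,0.085],[0.02,0.044,0,0,0,0,0.085],[0.02,0.044,0,0,0,0,0.085],[0.02,0.044,0,0,0,0,0.085],[0.02,0.044,0,0,0,0,0.085],[0.02,0.004,0.02,0,0,0,0.085],[0,0,0,0,0,0,0.085],[0,0,0,0,0,0,0.085]]'
cat > meas.py <<'E'
from m import *
def module(fn,zt=14,amin=1500):
    d=grab('wrist',fn); h,s,v=hsvs(d['image'])
    out=[]
    for c in cs((v>200)&(s<25),300):
        r,b=rect(d,c,zt); print('white',np.round(cv2.minAreaRect(c)[0]),np.round(r[0],1),np.round(r[1],1),round(r[2],1))
    for c in cs((v<60),300):
        q=cv2.minAreaRect(c)[0]; r,b=rect(d,c,zt+28); print('dark',np.round(q),np.round(r[0],1),np.round(r[1],1),round(r[2],1))
    s=arm.read_state(); Rt=R.from_quat(s['ee_rot']).as_matrix(); print(np.round(s['position'],1),Rt[:,0].round(3),'yaw',np.degrees(np.arctan2(Rt[1,0],Rt[0,0])).round(2))
    return d,np.array(s['position']),Rt
E
python3 - <<'E'
from meas import *
d,p,Rt=module('w2'); print((Rt.T@(np.array([452.5,-288.7,60])-p)).round(1), proj(d,[452.5,-288.7,42]))
E
```

```text
clock: 2.35
position: [396.4, -258.9, 202.6]
ee_rot: [0.975, -0.223, -0.001, -0.0]
contact_force: [0.1, -0.1, -0.5]
gripper_width: 84.9
grasp_force: 0.0
white [ 24. 333.] [372.5  65.3] [65.4 41. ] 23.3
white [225. 295.] [ 317.  -157.1] [15.7 41.1] 20.7
white [199. 253.] [ 370.  -155.7] [27.6 75.4] 20.6
white [152. 205.] [ 433.9 -136.3] [100.  109.2] 18.4
white [316. 192.] [ 376.  -280.7] [43.4 75.7] 66.5
white [295.  96.] [ 466.2 -309.8] [20.  32.4] 65.5
white [206.  76.] [ 517.2 -244.7] [57.5 24. ] 70.6
white [50. 98.] [ 556.4 -104.2] [ 92.  124.8] 52.2
dark [280. 332.] [ 259.5 -195. ] [613.4 202.4] 64.2
dark [216. 272.] [ 353.6 -171.2] [27.2 71.4] 20.7
dark [280. 122.] [ 452.5 -287.8] [13.9 38.8] 64.3
dark [ 49. 104.] [ 551. -119.] [18.2 32.3] 61.0
dark [453. 109.] [ 413.7 -449.6] [198.6 150.7] 0.0
dark [122.  90.] [ 523.7 -175.7] [ 74.2 149.4] 60.3
[ 396.6 -258.7  203.4] [ 0.901 -0.434 -0.001] yaw -25.74
[ 63.4   2.7 143.3] [281.00634973 121.44935904]
```

View pics/w2.png

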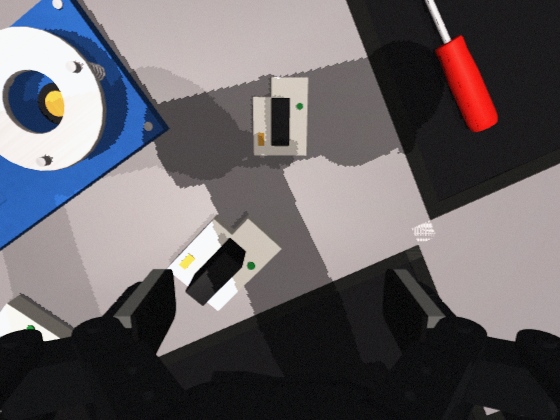

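Wrist view: the small module is at (280,115) with its rib at (452.5,-287.8), which agrees with the top view to 1 mm. Its notch points away on the left, and it lines up with the tool yaw. Descending to grasp.

```bash
python3 -m pendant '[[0.032,0.001,0.03,0,0,0,0.085],[0.0315,0.001,0.03,0,0,0,0.085],[0,0,0.04,0,0,0,0.085],[0,0,0.03,0,0,0,0.085],[0,0,0.02,0,0,0,0.05],[0,0,0.01,0,0,0,0.05],[0,0,0,0,0,0,0.03],[0,0,0,0,0,0,0.03]]'
python3 - <<'E'
from h import *
s=arm.read_state(); print(s['clock'],np.round(s['position'],1),s['gripper_width'],np.round(s['contact_force'],1)); Rt=R.from_quat(s['ee_rot']).as_matrix()
print((Rt.T@(np.array([452.5,-288,43])-s['position'])).round(1))
E
```

```text
clock: 3.2
position: [453.7, -289.3, 44.8]
ee_rot: [0.975, -0.223, 0.001, 0.0]
contact_force: [-0.1, 0.3, 0.5]
gripper_width: 30.5
grasp_force: 0.0
3.2 [ 453.7 -289.3   44.8] 30.509237582658706 [-0.1  0.3  0.5]
[-1.6 -0.6  1.8]
```

```bash
python3 -m pendant '[[-0.001,0,0.002,0,0,0,0.02],[0,0,0,0,0,0,0.01],[0,0,0,0,0,0,0.0],[0,0,0,0,0,0,0.0],[0,0,0,0,0,0,0.0],[0,0,0,0,0,0,0.0]]'; python3 -m pendant '[[0,0,-0.01,0,0,0,0.0],[0,0,-0.02,0,0,0,0.0],[0,0,-0.04,0,0,0,0.0],[0,0,-0.04,0,0,0,0.0],[0,0,0,0,0,0,0.0]]'
python3 - <<'E'
from h import *
s=arm.read_state(); print(s['clock'],np.round(s['position'],1),s['gripper_width'],np.round(s['contact_force'],1)); Rt=R.from_quat(s['ee_rot']).as_matrix()
print((Rt.T@(np.array([480,-20,190])-s['position'])).round(1))
E
```

```text
clock: 3.8
position: [451.5, -289.2, 41.3]
ee_rot: [0.975, -0.224, 0.0, 0.0]
contact_force: [-0.2, -0.0, 0.5]
gripper_width: 0.2
grasp_force: 0.0
clock: 4.3
position: [455.3, -290.9, 158.2]
ee_rot: [0.975, -0.223, 0.007, 0.001]
contact_force: [0.5, 0.4, 0.2]
gripper_width: -0.2
grasp_force: 0.0
4.3 [ 455.3 -290.9  158.2] -0.2405305236235139 [0.5 0.4 0.2]
[ -95.2 -254.6  -33. ]
```

The gripper closed on nothing, so I need to look.

Run:
```python
from meas import *
module('w3')
```

```text
white [159. 368.] [ 353.7 -111.9] [13.  41.1] 10.2
white [ 94. 293.] [447.5 -91.7] [248.1 100.6] 88.5
white [413. 262.] [ 334.  -385.2] [363.3 134.4] 42.5
white [ 41. 192.] [ 542.1 -106. ] [ 69.2 127.9] 52.8
white [435.  74.] [ 491.9 -446.1] [84.8  6.5] 6.3
white [172.  80.] [ 577.7 -255.1] [272.6 118.1] 64.2
dark [280. 338.] [ 345.8 -239.4] [519.3 160.8] 64.2
dark [438. 148.] [ 449.8 -451.1] [148.5 249.6] 89.9
[ 453.5 -289.9  155.2] [ 0.9   -0.436  0.008] yaw -25.87
```

View pics/w3.png

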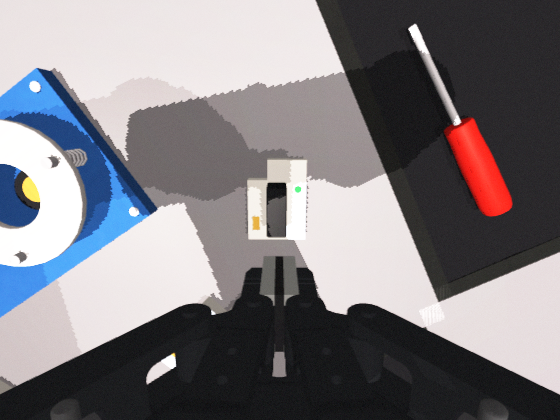

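Wrist view: the module is at (277,200), still square to the tool. The rib top runs roughly from (268,182) to (287,238), ahead of the fingers. Checking its position in both views.

Run:
```python
from meas import *
d=load('w3'); print('w rib z42', onz(d,277,210,42).round(1),'proj expected',proj(d,[452.5,-288,42]).round(1), 'cam',np.round(d['xyz'],1))
w=load('w2')
for q in [(272,97),(289,98),(272,145),(289,146)]: print('w2 rib z42',q,onz(w,*q,42).round(1))
# corners of base top in both
for q in [(266,159),(307,160),(305,239),(249,238)]: print('w3 base z14',q,onz(d,*q,14).round(1))
for q in [(271,77),(309,78),(307,156),(253,155)]: print('w2 base z14',q,onz(w,*q,14).round(1))
t=grab('top','t3'); h,s,v=hsvs(t['image'])
for c in cs((v>232)&(s<40),60):
    q=cv2.minAreaRect(c)[0]
    if 360<q[0]<420 and 220<q[1]<280: r,b=rect(t,c,14); print('top white',np.round(q,1),np.round(r[0],1),np.round(r[1],1),round(r[2],1))
```

```text
w rib z42 [ 454.6 -289.5   42. ] proj expected [276.5 213.2] cam [ 514.3 -319.8  309.1]
w2 rib z42 (272, 97) [ 473.7 -290.5   42. ]
w2 rib z42 (289, 98) [ 466.8 -303.    42. ]
w2 rib z42 (272, 145) [ 438.  -273.1   42. ]
w2 rib z42 (289, 146) [ 430.9 -286.    42. ]
w3 base z14 (266, 159) [ 491.8 -297.2   14. ]
w3 base z14 (307, 160) [ 476.2 -327.6   14. ]
w3 base z14 (305, 239) [ 413.8 -297.1   14. ]
w3 base z14 (249, 238) [ 436.2 -252.9   14. ]
w2 base z14 (271, 77) [ 490.9 -297.3   14. ]
w2 base z14 (309, 78) [ 475.2 -327.9   14. ]
w2 base z14 (307, 156) [ 412.4 -297.3   14. ]
w2 base z14 (253, 155) [ 435.7 -251.2   14. ]
top white [402.  230.6] [ 508.7 -344.4] [94.6 71.4] 75.1
```

Run:
```python
from meas import *
d=grab('wrist','w4'); s=arm.read_state(); Rt=R.from_quat(s['ee_rot']).as_matrix(); p=np.array(s['position'])
print(p.round(1),Rt.round(3).tolist(),s['gripper_width'],np.round(s['joints'],3))
cv2.imwrite('pics/w4c.png',cv2.resize(d['image'][140:340,180:380][:,:,::-1],None,fx=3,fy=3,interpolation=cv2.INTER_CUBIC))
for v in (240,256,270,300):
    o,r=ray(d,280,v); o=Rt.T@(o-p); r=Rt.T@r
    print(v,'cam tool',o.round(1),[ (o+r*(x-o[0])/r[0]).round(1).tolist() for x in (11,0)])
```

```text
[ 451.2 -288.9  151.6] [[0.9, -0.437, 0.001], [-0.437, -0.9, 0.0], [0.0, -0.001, -1.0]] -0.21863310506507955 [-2.670e-01  2.990e-01 -3.140e-01 -1.000e-03 -9.570e-01  1.386e+00]
240 cam tool [  68.2    0.2 -151.6] [[11.0, 0.9, 9.5], [0.0, 1.0, 40.5]]
256 cam tool [  68.2    0.2 -151.6] [[11.0, 0.8, -11.0], [0.0, 0.9, 16.1]]
270 cam tool [  68.2    0.2 -151.6] [[11.0, 0.8, -25.3], [0.0, 0.9, -1.1]]
300 cam tool [  68.2    0.2 -151.6] [[11.0, 0.7, -48.7], [0.0, 0.8, -28.9]]
```

View pics/w4c.png

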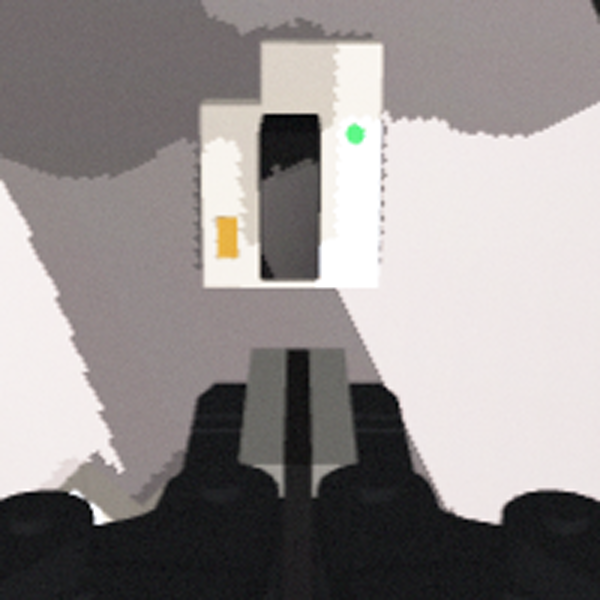

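The close crop shows the closed fingertips ending at image row 256. By ray that puts them about 11 mm behind the reported TCP rather than 25 mm ahead. So the fingers closed above the 42 mm rib, and the module hasn't moved. The failed close proves the tips were at or above 42 with TCP at 41, so going down to TCP z of about 16 keeps them clear of the base.

```bash
python3 -m pendant '[[0,0,0,0,0,0,0.04],[0.001,-0.0015,0.02,0,0,0,0.04],[0,0,0.03,0,0,0,0.04],[0,0,0.03,0,0,0,0.04],[0,0,0.02,0,0,0,0.04],[0,0,0.015,0,0,0,0.04],[0,0,0.01,0,0,0,0.04],[0,0,0.005,0,0,0,0.04],[0,0,0.005,0,0,0,0.04],[0,0,0,0,0,0,0.04],[0,0,0,0,0,0,0.04]]'
python3 - <<'E'
from meas import *
s=arm.read_state();d=grab('wrist','w5'); p=np.array(s['position']);print(p.round(1),proj(d,[452.5,-288,42]).round(0))
cv2.imwrite('pics/w5c.png',cv2.resize(d['image'][100:340,160:400][:,:,::-1],None,fx=2.4,fy=2.4))
E
```

```text
clock: 5.55
position: [453.5, -288.4, 16.8]
ee_rot: [0.975, -0.224, 0.0, 0.0]
contact_force: [-0.1, -0.3, -0.2]
gripper_width: 39.9
grasp_force: 0.0
[ 453.5 -288.4   16.8] [278. 298.]
```

View pics/w5c.png

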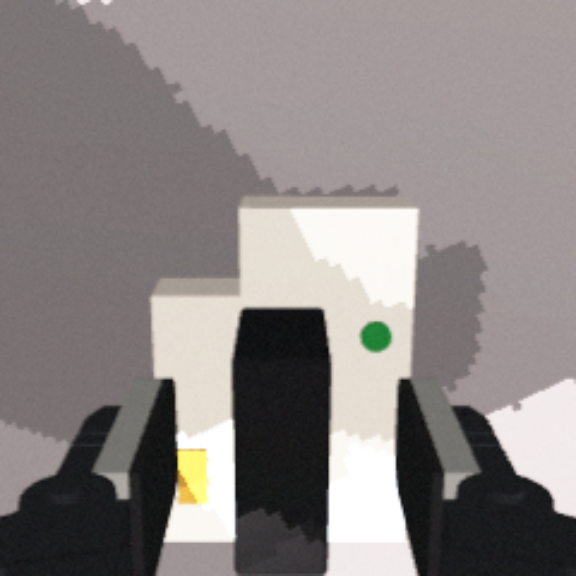

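The crop shows the pads straddling the rib (rib at crop x 235–328, pads at 175 and 398). Closing and lifting gently.

```bash
python3 -m pendant '[[0,0,0,0,0,0,0.02],[0,0,0,0,0,0,0.0],[0,0,0,0,0,0,0.0],[0,0,0,0,0,0,0.0],[0,0,0,0,0,0,0.0]]'; python3 -m pendant '[[0,0,-0.005,0,0,0,0.0],[0,0,-0.01,0,0,0,0.0],[0,0,-0.02,0,0,0,0.0],[0,0,-0.03,0,0,0,0.0],[0,0,-0.03,0,0,0,0.0],[0,0,-0.02,0,0,0,0.0],[0,0,0,0,0,0,0]]'
python3 - <<'E'
from h import *
s=arm.read_state(); p=np.array(s['position']); Rt=R.from_quat(s['ee_rot']).as_matrix(); d=load('w4')
print(p.round(1),s['grasp_force'],s['gripper_width'],np.round(s['contact_force'],1))
a=np.radians(7.7); tgt=np.array([535-4*np.cos(a),15.6-4*np.sin(a),130]); print(tgt.round(1),(Rt.T@(tgt-[60*np.cos(a),60*np.sin(a),0]-p)).round(1))
E
```

```text
clock: 6.1
position: [453.5, -288.4, 17.0]
ee_rot: [0.975, -0.224, 0.001, 0.0]
contact_force: [-0.4, 0.8, 6.6]
gripper_width: 14.4
grasp_force: 60.7
clock: 6.8
position: [454.9, -289.0, 134.9]
ee_rot: [0.975, -0.224, 0.004, 0.0]
contact_force: [-0.1, -0.0, -1.4]
gripper_width: 14.4
grasp_force: 59.9
[ 454.9 -289.   134.9] 59.89766478538513 14.409331562244324 [-0.1 -0.  -1.4]
[531.   15.1 130. ] [-114.2 -273.6    4.2]
```

Module held (60 N on the pads, about 140 g). Moving to a viewing pose behind the pocket, turning -33.5° about tool z.

```bash
python3 -m pendant '[[-0.022,-0.0355,0,0,0,0,0],[-0.022,-0.0355,0,0,0,0,0],[-0.022,-0.0355,0,0,0,0,0],[-0.022,-0.0355,0,0,0,0,0],[-0.022,-0.0355,0,0,0,0,0],[-0.022,-0.0355,0,0,0,0,0],[-0.022,-0.0355,0,0,0,0,0]]'; python3 -m pendant '[[0,0,0,0,0,-6.7,0],[0,0,0,0,0,-6.7,0],[0,0,0,0,0,-6.7,0],[0,0,0,0,0,-6.7,0],[0,0,0,0,0,-6.7,0],[0,0,0,0,0,0,0],[0,0,0,0,0,0,0],[0,0,0,0,0,0,0]]'
python3 - <<'E'
from meas import *
d=grab('wrist','w6'); s=arm.read_state(); p=np.array(s['position']); Rt=R.from_quat(s['ee_rot']).as_matrix()
print(s['clock'],p.round(1),np.degrees(np.arctan2(Rt[1,0],Rt[0,0])).round(2),Rt[2].round(3),s['gripper_width'])
h,s_,v=hsvs(d['image'])
for c in cs((h>22)&(h<38)&(s_>100)&(v>120),150):
    q=cv2.minAreaRect(c)[0]
    for z in (20,8): r,b=rect(d,c,z); print('yellow',np.round(q),z,np.round(r[0],1),np.round(r[1],1),round(r[2],1))
cv2.imwrite('pics/w6b.png',cv2.resize(d['image'][0:340,100:500][:,:,::-1],None,fx=1.75,fy=1.75))
E
```

```text
clock: 7.5
position: [421.7, 3.9, 130.5]
ee_rot: [0.975, -0.224, -0.001, 0.0]
contact_force: [0.3, 0.6, -1.9]
gripper_width: 14.3
grasp_force: 59.9
clock: 8.3
position: [422.7, 2.4, 131.0]
ee_rot: [0.998, 0.065, -0.0, 0.0]
contact_force: [-0.8, -0.1, -1.1]
gripper_width: 14.2
grasp_force: 59.9
8.35 [422.8   2.4 131.1] 7.53 [-0.001  0.    -1.   ] 14.926863203257652
yellow [280.  66.] 20 [523.   14.6] [32.7 27.7] 7.6
yellow [280.  66.] 8 [524.6  14.8] [34.2 29. ] 7.6
yellow [250.   4.] 20 [558.1  38.9] [ 4.7 14. ] 7.6
yellow [250.   4.] 8 [561.3  40.2] [ 4.9 14.6] 7.6
```

View pics/w6b.png

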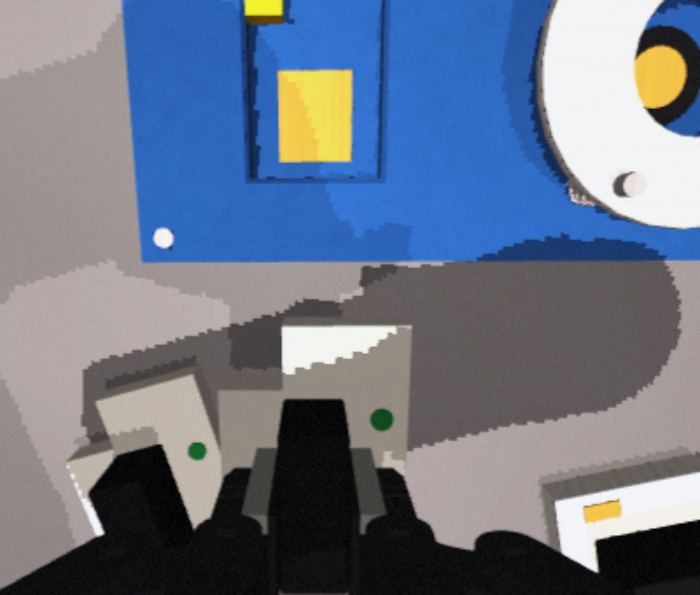

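View: the pocket mouth spans crop x 245–385, with its near edge at y 182. The held module spans x 218–412, with its front edge at y 327 and its notch on the yellow-block side. Refining these edges numerically.

Run:
```python
from meas import *
d=load('w6'); im=cv2.GaussianBlur(cv2.cvtColor(d['image'],cv2.COLOR_RGB2GRAY),(3,3),0).astype(int)
f=lambda a:' '.join(map(str,a))
print('pocket row45 L 234-250',f(im[45,234:250])); print('R 312-330',f(im[45,312:330])); print('row60',f(im[60,234:250]),'|',f(im[60,312:330]))
print('near col 270 rows 92-112',f(im[92:112,270])); print('col 300',f(im[92:112,300]))
print('mod row 235 L 218-234',f(im[235,218:234]),'R 326-342',f(im[235,326:342])); print('row 205 L 255-268',f(im[205,255:268]),'R',f(im[205,326:342]))
print('front col 300 rows 176-194',f(im[176:194,300]),'col 270',f(im[176:194,270])); print('notch col 240 rows 216-230',f(im[216:230,240]))
```

```text
pocket row45 L 234-250 94 95 96 92 78 65 57 46 38 39 42 43 52 74 89 93
R 312-330 105 103 99 95 86 66 59 69 79 87 98 104 106 105 105 104 104 105
row60 94 94 95 93 83 69 57 46 37 36 49 70 87 93 94 95 | 108 106 101 90 69 56 66 78 84 93 101 104 104 105 105 105 104 103
near col 270 rows 92-112 160 113 93 94 95 96 96 96 96 87 75 72 80 90 95 95 95 95 95 95
col 300 138 115 108 108 108 109 109 103 85 72 78 85 93 104 109 110 110 110 110 110
mod row 235 L 218-234 108 86 81 82 83 89 105 126 138 140 140 141 141 140 140 139 R 326-342 141 142 141 140 140 142 134 113 96 92 93 93 92 91 91 91
row 205 L 255-268 66 67 67 66 66 105 188 238 243 243 243 243 243 R 143 143 143 143 143 142 141 136 119 101 94 95 95 95 94 93
front col 300 rows 176-194 95 95 95 95 94 93 92 93 98 130 189 232 243 243 243 243 243 243 col 270 70 70 70 71 75 85 92 92 95 117 171 225 243 243 243 243 243 243
notch col 240 rows 216-230 93 93 94 93 93 94 105 125 139 142 141 141 141 140
```

Run:
```python
from meas import *
d=load('w6'); p=np.array([422.8,2.4,131.1]); a=np.radians(7.6); J=np.array([[np.cos(a),np.sin(a)],[-np.sin(a),np.cos(a)]])
P=lambda u,v,z:(J@(onz(d,u,v,z)[:2]-p[:2])).round(2)
print('pocket L',P(238.3,45,20),P(238.6,60,20),'R',P(320.8,45,20),P(320.3,60,20),'near',P(270,104.8,20),P(300,104.1,20))
print('deck near/other: yellow block near edge'); 
for zt in (126,128,130): print(zt,'mod L',P(223.9,235,zt),'R',P(333.5,235,zt),P(334.2,205,zt),'notchL',P(260.6,205,zt),'front',P(300,185.7,zt),P(270,186,zt),'notchX',P(240,222.7,zt))
h,s,v=hsvs(d['image']); 
print('camera tool',(J@(np.array(d['xyz'])[:2]-p[:2])).round(1))
```

```text
pocket L [114.22  27.08] [104.79  27.18] R [114.17 -28.98] [104.75 -28.93] near [75.39  5.84] [ 75.85 -15.43]
deck near/other: yellow block near edge
126 mod L [14.4  25.24] R [ 14.35 -25.77] [ 28.74 -25.49] notchL [28.78  7.95] front [37.66 -9.82] [37.54  3.61] notchX [20.38 17.57]
128 mod L [15.09 24.91] R [ 15.04 -25.44] [ 29.25 -25.17] notchL [29.28  7.84] front [38.05 -9.69] [37.93  3.56] notchX [20.99 17.34]
130 mod L [15.78 24.58] R [ 15.73 -25.11] [ 29.75 -24.84] notchL [29.78  7.74] front [38.44 -9.57] [38.32  3.51] notchX [21.6 17.1]
camera tool [67.7 -0.3]
```

Widths check out (mouth about 56–57, module 50.3). I need +110.9 mm along tool x and +0.7 mm along tool y. Moving above the pocket.

```bash
python3 -m pendant '[[0.03,0,0,0,0,0.5,0],[0.03,0.0007,0.01,0,0,0,0],[0.03,0,0.02,0,0,0,0],[0.015,0,0.02,0,0,0,0],[0.0059,0,0.02,0,0,0,0],[0,0,0.01,0,0,0,0],[0,0,0,0,0,0,0],[0,0,0,0,0,0,0],[0,0,0,0,0,0,0],[0,0,0,0,0,0,0]]'
python3 - <<'E'
from h import *
s=arm.read_state(); p=np.array(s['position']); Rt=R.from_quat(s['ee_rot']).as_matrix()
a=np.radians(7.6); J=np.array([[np.cos(a),np.sin(a)],[-np.sin(a),np.cos(a)]])
print(p.round(2),np.degrees(np.arctan2(Rt[1,0],Rt[0,0])).round(2),Rt[2].round(3),(J@(p[:2]-[422.8,2.4])).round(2),'want 110.9 -0.7')
E
```

```text
clock: 9.35
position: [533.5, 16.0, 52.5]
ee_rot: [0.998, 0.062, 0.001, -0.0]
contact_force: [-1.1, 0.6, -1.6]
gripper_width: 14.8
grasp_force: 59.9
[533.54  16.04  52.54] 7.12 [ 0.002 -0.    -1.   ] [111.57  -1.13] want 110.9 -0.7
```

```bash
python3 -m pendant '[[-0.0006,-0.0004,0.008,0,0,0,0],[0,0,0.008,0,0,0,0],[0,0,0.003,0,0,0,0],[0,0,0.003,0,0,0,0],[0,0,0.003,0,0,0,0],[0,0,0.002,0,0,0,0],[0,0,0,0,0,0,0]]'
python3 - <<'E'
from h import *
s=arm.read_state(); p=np.array(s['position']); Rt=R.from_quat(s['ee_rot']).as_matrix()
a=np.radians(7.6); J=np.array([[np.cos(a),np.sin(a)],[-np.sin(a),np.cos(a)]])
print(p.round(2),np.degrees(np.arctan2(Rt[1,0],Rt[0,0])).round(2),Rt[2].round(3),(J@(p[:2]-[422.8,2.4])).round(2),np.round(s['contact_force'],1),np.round(s['wrist_torque'],2))
E
```

```text
clock: 10.05
position: [532.2, 16.1, 25.0]
ee_rot: [0.998, 0.062, -0.0, 0.0]
contact_force: [-3.1, 0.4, 4.6]
gripper_width: 14.5
grasp_force: 60.8
[532.2   16.08  25.03] 7.13 [-0.001  0.    -1.   ] [110.25  -0.91] [-3.1  0.4  4.6] [0.09 0.69 0.01]
```

It went down into the pocket (TCP z 25.0, so the underside is at 8) with only a few newtons. Releasing and backing off to look.

```bash
python3 -m pendant '[[0,0,0,0,0,0,0.03],[0,0,0,0,0,0,0.04],[0,0,0,0,0,0,0.05],[0,0,-0.02,0,0,0,0.05],[0,0,-0.03,0,0,0,0.05],[-0.02,0,-0.04,0,0,0,0.05],[-0.04,0,-0.02,0,0,0,0.05],[-0.04,0,0,0,0,0,0.05],[0,0,0,0,0,0,0.05],[0,0,0,0,0,0,0.05]]'
python3 - <<'E'
from meas import *
d=grab('wrist','w7'); s=arm.read_state(); p=np.array(s['position']); print(p.round(1),proj(d,[535,15.6,22]).round(0))
im=cv2.resize(d['image'][0:300,130:430][:,:,::-1],None,fx=2,fy=2)
t=grab('top','t7'); im2=cv2.resize(t['image'][215:285,140:215][:,:,::-1],(200,187),interpolation=cv2.INTER_CUBIC)
can=np.zeros((600,800,3),np.uint8); can[:600,:600]=im; can[:187,600:]=im2; cv2.imwrite('pics/w7c.png',can)
h,s_,v=hsvs(d['image'])
for c in cs((v>170)&(s_<35),1500):
    q=cv2.minAreaRect(c)[0]; r,b=rect(d,c,22); print('white',np.round(q),np.round(r[0],1),np.round(r[1],1),round(r[2],1))
h,s_,v=hsvs(t['image'])
for c in cs((h>3)&(h<18)&(s_>160)&(v>80),80):
    r=cv2.minEnclosingCircle(c); print('orange',np.round(r[0],1),round(r[1],1),onz(t,*r[0],35).round(1))
E
```

```text
clock: 11.05
position: [433.1, 3.7, 134.9]
ee_rot: [0.998, 0.062, 0.001, -0.0]
contact_force: [-0.1, -0.3, -0.7]
gripper_width: 50.0
grasp_force: 0.0
[434.    4.  134.7] [280.  64.]
white [480. 301.] [ 373.1 -177. ] [117.3  51.5] 84.3
white [390. 269.] [392.2 -91.7] [ 67.8 122.1] 33.3
white [203. 286.] [357.4  55.3] [98.6 44.9] 23.3
white [171. 187.] [432.4  91. ] [108.1 160.3] 52.9
white [280.  62.] [534.8  16.1] [68.9 50.2] 7.2
white [482.  72.] [ 545.3 -127.6] [ 94.8 114.3] 7.2
white [84. 38.] [546.1 155.8] [ 43.  128.9] 20.2
orange [178.1 250.5] 10.2 [435.2 306.   35. ]
```

View pics/w7c.png

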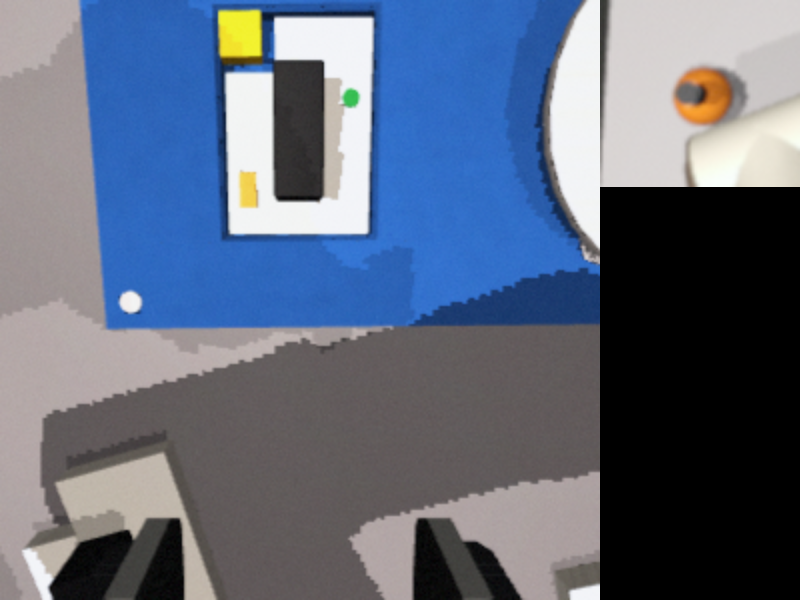

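The last view confirms the module is seated square, notch at the yellow block, with even gaps all round (centre (534.8,16.1), yaw 7.2°). The sensor stands upright and undisturbed. Moving to a viewing pose short of the sensor.

```bash
python3 -m pendant '[[-0.005,-0.043,-0.003,0,0,0,0.07],[-0.005,-0.043,-0.003,0,0,0,0.07],[-0.005,-0.043,-0.003,0,0,0,0.07],[-0.005,-0.043,-0.003,0,0,0,0.07],[-0.005,-0.043,-0.003,0,0,0,0.07],[-0.005,-0.043,0,0,0,0,0.07],[-0.005,-0.04,0,0,0,0,0.07],[0,0,0,0,0,0,0.07],[0,0,0,0,0,0,0.07],[0,0,0,0,0,0,0.07]]'
python3 - <<'E'
from meas import *
d=grab('wrist','w8'); s=arm.read_state(); p=np.array(s['position']); Rt=R.from_quat(s['ee_rot']).as_matrix()
print(p.round(1),'cam',np.round(d['xyz'],1),proj(d,[436.5,307,35]).round(0),proj(d,[436.5,307,110]).round(0))
h,s_,v=hsvs(d['image'])
for c in cs((h>3)&(h<20)&(s_>140)&(v>50),300):
    x,y,w,hh=cv2.boundingRect(c); r=cv2.minEnclosingCircle(c); print('orange bbox',x,y,w,hh,np.round(r[0],1),round(r[1],1),onz(d,*r[0],35).round(1))
x0,y0=proj(d,[436.5,307,90]).astype(int)
roi=np.zeros(v.shape,bool); roi[max(0,y0-70):y0+70,max(0,x0-60):x0+60]=1
for c in cs(roi&(v<75)&(s_<90),100):
    r=cv2.minAreaRect(c); (x,y,w,hh)=cv2.boundingRect(c); print('dark',(x,y,w,hh),np.round(r[0],1),np.round(r[1],1),round(r[2],1))
E
```

```text
clock: 12.15
position: [361.8, 294.7, 148.7]
ee_rot: [0.998, 0.062, -0.0, 0.001]
contact_force: [0.1, -1.2, 0.8]
gripper_width: 69.9
grasp_force: 0.0
[361.9 294.4 148.9] cam [429.1 303.  298.6] [274. 105.] [272. 100.]
orange bbox 230 58 89 93 [273.5 104. ] 46.5 [436.9 307.4  35. ]
```

Globe centre by wrist ray is (436.9,307.4), agreeing with the top and scene views. Going over it and down to the neck: TCP z about 68, tips above the globe top at 67.

```bash
python3 -m pendant '[[0.038,-0.0018,0,0,0,0,0.07],[0.038,-0.0018,0,0,0,0,0.07],[0,0,0.01,0,0,0,0.07],[0,0,0.02,0,0,0,0.06],[0,0,0.02,0,0,0,0.05],[0,0,0.015,0,0,0,0.05],[0,0,0.01,0,0,0,0.05],[0,0,0.005,0,0,0,0.05],[0,0,0,0,0,0,0.04],[0,0,0,0,0,0,0.04]]'
python3 - <<'E'
from h import *
s=arm.read_state(); print(np.round(s['position'],1),np.round(s['contact_force'],1),s['gripper_width'])
E
python3 -m pendant '[[0,0,0,0,0,0,0.03],[0,0,0,0,0,0,0.02],[0,0,0,0,0,0,0.01],[0,0,0,0,0,0,0.0],[0,0,0,0,0,0,0.0],[0,0,0,0,0,0,0.0]]'
```

```text
clock: 13.2
position: [436.9, 308.4, 69.9]
ee_rot: [0.998, 0.062, 0.0, -0.0]
contact_force: [-0.2, -0.1, 1.2]
gripper_width: 40.0
grasp_force: 0.0
[436.9 308.4  69.9] [-0.2 -0.1  1.2] 39.99173420386405
clock: 13.8
position: [437.0, 308.4, 70.2]
ee_rot: [0.998, 0.062, 0.001, -0.0]
contact_force: [-0.3, -0.9, 5.3]
gripper_width: 22.7
grasp_force: 58.7
```

Neck gripped (58.7 N, foot = TCP − 70). Lifting and carrying to a viewing pose short of the ring.

```bash
python3 -m pendant '[[0,0,-0.01,0,0,0,0],[0,0,-0.03,0,0,0,0],[0,0,-0.04,0,0,0,0],[0,0,-0.03,0,0,0,0],[-0.003,0.02,0,0,0,0,0],[-0.003,0.035,0,0,0,0,0],[-0.003,0.04,0,0,0,0,0],[-0.003,0.04,0,0,0,0,0],[-0.003,0.04,0,0,0,0,0],[-0.003,0.04,0,0,0,0,0]]'; python3 -m pendant '[[-0.003,0.04,0,0,0,0,0],[-0.003,0.04,0,0,0,0,0],[-0.003,0.04,0,0,0,0,0],[-0.003,0.04,0,0,0,0,0],[-0.003,0.035,0,0,0,0,0],[-0.003,0.02,0,0,0,0,0],[0,0,0,0,0,0,0],[0,0,0,0,0,0,0],[0,0,0,0,0,0,0]]'
python3 - <<'E'
from meas import *
d=grab('wrist','w9'); s=arm.read_state(); p=np.array(s['position']); Rt=R.from_quat(s['ee_rot']).as_matrix()
print(s['clock'],p.round(1),np.degrees(np.arctan2(Rt[1,0],Rt[0,0])).round(2),s['gripper_width'],proj(d,[553,-114.5,55]).round(0))
h,s_,v=hsvs(d['image'])
x0,y0=proj(d,[553,-114.5,55])
for th in (170,200):
  cc,hi=cv2.findContours(((v>th)&(s_<40)).astype(np.uint8),cv2.RETR_CCOMP,cv2.CHAIN_APPROX_NONE)
  for c,k in zip(cc,hi[0]):
    if cv2.contourArea(c)<800: continue
    m=c.reshape(-1,2).mean(0)
    if np.hypot(m[0]-x0,m[1]-y0)>60: continue
    P=np.array([onz(d,*q,55)[:2] for q in c.reshape(-1,2)],np.float32)
    A=np.c_[2*P,np.ones(len(P))]; w=np.ones(len(P),bool)
    for _ in range(8):
        sol=np.linalg.lstsq(A[w],(P[w].astype(float)**2).sum(1),rcond=None)[0]; r=np.sqrt(sol[2]+sol[:2]@sol[:2]); e=abs(np.linalg.norm(P-sol[:2],axis=1)-r); w=e<max(1.5,np.median(e[w])*2)
    print(th,'hole' if k[3]>=0 else 'outer',m.round(0),'circle',sol[:2].round(1),r.round(1),w.mean().round(2),'bbox',cv2.boundingRect(c))
for c in cs((h>3)&(h<20)&(s_>140)&(v>50),300):
    r=cv2.minEnclosingCircle(c); print('orange',cv2.boundingRect(c),onz(d,*r[0],p[2]-70+35).round(1))
E
```

```text
clock: 14.8
position: [443.8, 90.3, 178.3]
ee_rot: [0.998, 0.062, -0.001, 0.0]
contact_force: [0.9, -0.0, -2.2]
gripper_width: 22.8
grasp_force: 59.1
clock: 15.7
position: [453.6, -122.4, 178.9]
ee_rot: [0.998, 0.062, -0.0, -0.0]
contact_force: [-0.1, -0.1, -1.8]
gripper_width: 22.2
grasp_force: 59.2
15.75 [ 453.8 -122.2  179. ] 7.18 22.572246976139574 [285.  71.]
170 outer [284.  67.] circle [ 553.7 -114.3] 54.8 0.6 bbox (209, 0, 153, 134)
170 hole [285.  68.] circle [ 553.7 -114.2] 24.9 1.0 bbox (250, 31, 70, 76)
200 outer [284.  66.] circle [ 553.8 -114.2] 54.7 0.6 bbox (209, 0, 152, 134)
200 hole [284.  68.] circle [ 553.7 -114.2] 25.1 1.0 bbox (250, 31, 70, 76)
orange (223, 189, 114, 79) [ 452.6 -123.3  144. ]
```

Ring centre is (553.7,-114.2) with hole radius 25, as it should be. I need +100.1 mm in tool x and +4.5 mm in y, then down (globe should touch the ring at TCP z of about 111).

```bash
python3 -m pendant '[[0.03,0.0015,0,0,0,0,0],[0.04,0.0015,0,0,0,0,0],[0.0301,0.0015,0,0,0,0,0],[0,0,0,0,0,0,0],[0,0,0.02,0,0,0,0],[0,0,0.02,0,0,0,0],[0,0,0.015,0,0,0,0],[0,0,0,0,0,0,0],[0,0,0,0,0,0,0],[0,0,0,0,0,0,0]]'
python3 - <<'E'
from h import *
s=arm.read_state(); p=np.array(s['position']); Rt=R.from_quat(s['ee_rot']).as_matrix()
print(p.round(1),np.round(s['contact_force'],1),(Rt.T@(np.array([553.7,-114.2,111])-p)).round(1),Rt[2].round(3))
E
```

```text
clock: 16.75
position: [554.7, -114.7, 125.5]
ee_rot: [0.998, 0.062, 0.001, 0.0]
contact_force: [0.8, 0.5, -0.5]
gripper_width: 22.6
grasp_force: 59.2
[ 554.7 -114.7  125.5] [ 0.8  0.5 -0.5] [-0.9 -0.7 14.5] [ 0.002  0.    -1.   ]
```

```bash
python3 -m pendant '[[-0.0008,-0.0005,0.006,0,0,0,0],[0,0,0.005,0,0,0,0],[0,0,0.003,0,0,0,0],[0,0,0.003,0,0,0,0],[0,0,0,0,0,0,0],[0,0,0,0,0,0,0],[0,0,0,0,0,0,0]]'; python3 -m pendant '[[0,0,0.002,0,0,0,0],[0,0,0.002,0,0,0,0],[0,0,0,0,0,0,0],[0,0,0,0,0,0,0]]'
```

```text
clock: 17.45
position: [554.1, -114.6, 108.0]
ee_rot: [0.998, 0.062, 0.001, 0.0]
contact_force: [0.7, 1.5, 2.8]
gripper_width: 22.4
grasp_force: 59.7
clock: 17.85
position: [554.0, -114.6, 103.8]
ee_rot: [0.998, 0.062, 0.001, 0.0]
contact_force: [1.9, 2.0, 5.9]
gripper_width: 22.5
grasp_force: 59.9
```

The spring is engaging (7.5 N, about 7 mm down). Pressing on towards the stop.

```bash
python3 -m pendant '[[0,0,0.002,0,0,0,0],[0,0,0.002,0,0,0,0],[0,0,0.002,0,0,0,0],[0,0,0.001,0,0,0,0],[0,0,0,0,0,0,0],[0,0,0,0,0,0,0]]'; python3 -m pendant '[[0,0,0.001,0,0,0,0],[0,0,0.001,0,0,0,0],[0,0,0,0,0,0,0],[0,0,0,0,0,0,0],[0,0,0,0,0,0,0]]'
```

```text
clock: 18.45
position: [554.3, -114.6, 97.5]
ee_rot: [0.998, 0.062, 0.001, 0.0]
contact_force: [1.2, 2.9, 8.4]
gripper_width: 22.4
grasp_force: 60.1
clock: 18.95
position: [554.4, -114.6, 95.7]
ee_rot: [0.998, 0.062, 0.001, 0.0]
contact_force: [1.2, 3.0, 9.8]
gripper_width: 22.8
grasp_force: 60.2
```

```bash
python3 -m pendant '[[0,0,0.001,0,0,0,0],[0,0,0.001,0,0,0,0],[0,0,0,0,0,0,0],[0,0,0,0,0,0,0],[0,0,0,0,0,0,0]]'
python3 - <<'E'
from meas import *
d=grab('wrist','w10'); s=arm.read_state(); p=np.array(s['position'])
h,s_,v=hsvs(d['image'])
for c in cs((v>170)&(s_<35),1500):
    r,b=rect(d,c,22); q=r[0]
    if np.hypot(q[0]-534.8,q[1]-16.1)<40: print('module',np.round(q,1),np.round(r[1],1),round(r[2],1))
print(p.round(1),np.round(s['contact_force'],1),np.round(s['wrist_torque'],2))
E
```

```text
clock: 19.45
position: [554.7, -114.4, 94.6]
ee_rot: [0.998, 0.063, 0.002, 0.0]
contact_force: [-0.1, 4.3, 13.2]
gripper_width: 22.5
grasp_force: 60.9
module [535.7  15.7] [70.2 50.3] 7.4
[ 554.7 -114.5   94.6] [-0.4  5.1 12.7] [ 1.37  0.14 -0.05]
```

Force is now 14.9 N net, above the spring's 12 N, with the tool stalling, so the ring is at its stop. The module is unchanged. Handing in.

```bash
python3 -m pendant '[[0,0,0,0,0,0,0],[0,0,0,0,0,0,0],[0,0,0,0,0,0,0]]' && python3 -c "
from bench import arm
print(arm.job_done())"
```

```text
clock: 19.8
position: [554.7, -114.5, 94.5]
ee_rot: [0.998, 0.063, 0.002, 0.0]
contact_force: [0.2, 4.7, 11.8]
gripper_width: 22.7
grasp_force: 60.9
the job is handed in; nothing more can be done
None
```

I handed the job in at 19.8 s of the 61 s allowed: the white module is seated square in its pocket and released, and the gripper still holds the orange sensor pressing the ring down to about its stop; no pass/fail result was returned.

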